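# Set the running clearance of a fence nut

### The arm

A 6-joint arm with a two-finger parallel gripper is mounted at the origin on the work surface. World frame = base frame: x ahead of the robot, y to its left, z up, the work surface at z = 0. Lengths are in m, angles in rad, forces in N, time in s.
With the tool pointing down it reaches from about 0.35 to 0.975 m from the base axis. Payload 4.9 kg.
Tool frame: the origin (TCP) lies midway between the tips of the shut fingers; the grasp point (between the pads) lies 19 mm behind it; z points along the fingers, y is the line along which they close (so a half turn about z gives the same grasp; the last joint's range is limited). The gripper opens to 85 mm and grips with 20 to 120 N. Pads are 22 mm wide; open, the fingers measure 114 mm over their backs; the gripper's body (76 mm by 85 mm) begins 54 mm behind the grasp point. The pads swing forward as they close: fully open they stand 13 mm farther back than shut.
Start: joints at [1.203, 0.053, 1.613, -0, 1.476, -0.119], TCP at [0.154, 0.606, 0.231] pointing down, gripper open.
Joint ranges: [-3.01, 3.01], [-1.01, 2.22], [0.06, 2.58], [-1.02, 4.17], [0.09, 2.62], [-3.14, 3.14]. Speed limits (rad/s): [2.57, 2.57, 3.14, 3.14, 3.14, 3.14].

### API

Orientations are given as a unit quaternion [w, x, y, z].
In Python, from plant import manip gives the robot as it stands.
- The arm moves only by the tool carry_out, never from a script. Its argument "moves" is a list of rows, each a list of 7 numbers: the opening, from 0 (shut) to 1 (fully open), then the shift along the tool's x, y, z normalised to -1 to 1, where 1 is 0.4 m, then the turn, a rotation vector about the tool's x, y, z normalised to -1 to 1, where 1 is 0.5 rad. In form: [[grip, dx, dy, dz, rx, ry, rz], ...]. A call has 1 to 8 rows; each row is the pose to reach, as a shift and turn from the pose commanded when the call began, along the tool's axes at that moment; what a row does not reach only later rows make up. A row lasts 1/12 s, in which the tool goes at most 41.7 mm and 7.16 degrees, less where a joint would pass 70% of its speed; a pose out of reach is approached as far as the arm can. A call with a number of a shift or a turn outside -1 to 1 is refused whole. A call with a gripper value outside its range is refused whole. The fingers move at their own pace and stop on an object; the grip force is fixed at half the most. Time passes only in rows, so rows that repeat a pose let the fingers close. It gives the time, the measured TCP pose, the force and the opening at its end, in the units of the state.
- manip.state(): the state, without advancing time (a new reading comes with each control period).
- manip.grab_frame(name): name is "side" or "top"; returns the picture (480x640x3 uint8, red, green, blue); there is no depth.
- manip.camera_info(name): a dict with "intrinsics" (3x3 intrinsics, pixels), "extrinsics" (4x4, takes a point from world to camera coordinates). Camera axes: x right, y down, z forward; pixel columns grow to the right and rows downward; lengths in m; the calibration is good to about 2 mm. A picture is of the moment at which its call begins. camera_info takes no time and is no camera call.
- manip.job_done(): hands the job in, once; it reports no verdict.
The state is a dict: "time": time; "joint_pos": joint angles; "joint_vel": joint speeds; "joint_efforts": joint torques, N m; "tool_pos": TCP position; "tool_rot": TCP orientation; "contact_force": force on the tool from outside, world axes, zero at the start; "ft_torque": the same for the moment, N m; "gripper_width": opening from 0.0 (shut) to 1.0 (fully open).
Only numpy, scipy, OpenCV 4.12 (cv2) and the standard library are available. Lean on these libraries where they do the work, as an engineer would, in place of code of your own. Each camera call takes 0.05 s, during which the arm holds its last target. There are 200 camera calls.

### The job

The knurled nut on the fence jig stands a little way up its stud. Screw it down, clockwise seen from above, until you feel it bottom out on the washer, then back it off a quarter turn so that the fence can just slide. Finish with the nut still held between the fingers at that setting, and leave the things lying around the jig where they are.

Things in the scene. Friction and masses are not known exactly. Their poses are not given: they have to be found in the camera images.
- jig: the fence jig, screwed to the bench: a plywood base 200 (x) x 300 (y) x 24 mm high with a 20 mm high dark lip along its -x edge. Origin at the centre of its underside, z up. A fixed upright steel stud, 12 mm across, stands at x = +30 mm, y = 0; its top is 115 mm above the origin. The stud does not turn
- seat (a point): centre of the top face of the steel washer (40 mm across, 3 mm thick) where the nut bottoms out, on the stud's axis, z up. The washer lies on the fence, a pale board 65 (x) x 270 (y) mm let into the jig to a depth that differs each time: the seat is 47 to 57 mm above the bench. The fence stays still throughout
- nut: bare steel knurled nut on the stud: right-hand thread, 8 mm per turn. Origin at the centre of its underside, z up. Hub 28 mm across, 0 to 18 mm above the origin; round knurled head 44 mm across, 18 to 38 mm, to grip from above at any yaw. Dimple in the top on its +x side. Starts 0.19 to 0.64 turn above the seat; turns at about 0.08 N m, then stops hard: 0.5 N m is plenty. Stays where left
- offcut: loose block of pale wood, 60 x 110 x 30 mm, origin under its centre; leave alone
- plane: loose dark wooden bench plane, body 160 x 50 x 32 mm with an iron and wedge standing up to about 75 mm, origin under its centre; leave alone
- brush: loose bench brush lying down, about 200 mm long; leave alone

How it is judged:
On the way, in this order (a step that is already met when the one before it is completed fails the run):
1. the nut is bottomed out on the washer (z of nut in the frame of seat below 0.0003 m), for 0.1 s.
2. the nut is backed off a quarter turn, 2 mm, within 30 degrees either way (z of nut in the frame of seat between 0.00133 and 0.00267 m), for 0.2 s.
At the end, for the whole second after the job is handed in: After having been fully home on the washer, the nut stands a quarter turn (60 to 120 degrees, a gap of 1.33 to 2.67 mm) above it, at rest, still gripped by the fingers with more than 5 N (all of step 2 and contact force between the fingers and nut above 5 N and angular speed of nut below 0.2 rad/s); the arm keeps its last pose, push and grip.
It fails at once if the offcut, plane or brush is moved more than 15 mm (distance of any of offcut, plane, brush from where it was at the start of the episode above 0.015 m).
It also fails if it takes over 64 s, if anything falls off the work surface, if the arm or the gripper's body presses on something with over 40 N, if the wrist force passes 120 N, or if a joint passes its speed limit or range.

## Working session

There is one attempt and no reset: what is moved stays moved. The work goes in short steps, Python scripts to look and compute and a tool call to move; the robot and the scene stay as the last step left them, time stands still between calls to the robot, and variables do not carry over. Pictures are saved under pics/ and viewed, on a budget of 10 in all, crops included, one or two more only if the job needs it, and the job is handed in when it is done.

Besides the shell and the picture viewer there is one more tool, called after "Call:" by a JSON object that holds its "api" and its "payload", one argument or row to a line. carry_out: Moves the arm, as the interface text tells. Scaled input: -1 to 1 covers 0.4 m each way for a shift and 0.5 rad each way for a turn. Its arguments: {"type":"object","properties":{"moves":{"type":"array"}},"required":["moves"]}

```bash
mkdir -p pics; python3 - <<'E'
from plant import manip
import cv2,numpy as np
for n in("side","top"):
    im=manip.grab_frame(n); cv2.imwrite(f"pics/{n}0.png",im[:,:,::-1])
    c=manip.camera_info(n); print(n,np.round(c["intrinsics"],1).tolist(),np.round(c["extrinsics"],4).tolist())
s=manip.state(); print(s)
E
```

```text
side [[530.2, 0.0, 317.7], [0.0, 530.2, 240.5], [0.0, 0.0, 1.0]] [[-0.9964, -0.0833, 0.0154, 0.5667], [-0.064, 0.6211, -0.7811, 0.0353], [0.0555, -0.7793, -0.6242, 1.0066], [0.0, 0.0, 0.0, 1.0]]
top [[439.1, 0.0, 321.2], [0.0, 439.1, 247.5], [0.0, 0.0, 1.0]] [[-0.0031, -1.0, -0.0061, 0.0695], [-0.9865, 0.004, -0.1637, 0.5922], [0.1638, 0.0055, -0.9865, 0.7203], [0.0, 0.0, 0.0, 1.0]]
{'time': 0.1, 'joint_pos': array([ 1.20296884e+00,  5.32667877e-02,  1.61417543e+00, -3.41300915e-05,
        1.47601398e+00, -1.18971647e-01]), 'joint_vel': array([ 0.00178456, -0.00014748, -0.00288058,  0.00016991, -0.00044502,
       -0.00136217]), 'joint_efforts': array([ 4.57820875e-06, -3.94902313e+01, -3.71362531e+01, -5.86515898e-05,
        3.86820422e-03, -3.45547335e-05]), 'tool_pos': array([0.15371749, 0.60520732, 0.23018969]), 'tool_rot': array([-2.08073994e-04,  1.24105425e-01,  9.92268600e-01, -9.08401381e-04]), 'contact_force': array([ 0.15538128,  0.48561187, -0.43684916]), 'ft_torque': array([-0.03349942,  0.01793121, -0.0374387 ]), 'gripper_width': 1.0035145650099293}
```

View pics/top0.png

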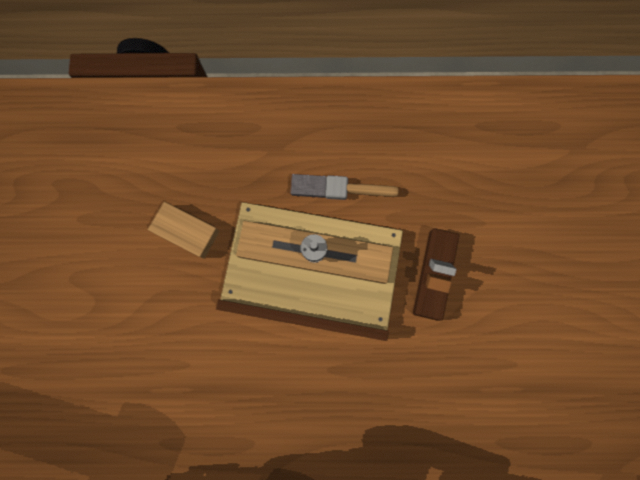

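View pics/side0.png

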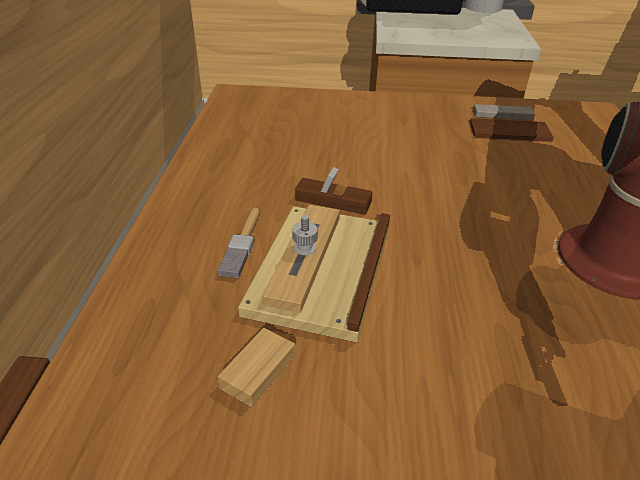

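Top view: the nut head and stud top are around (313,248). The jig is yawed by about 7°, with the plane to the right, the offcut to the left and the brush beyond. Side view: the nut head is near (305,235) and the stud top near (305,217). Next I'll zoom in on both.

```bash
python3 - <<'E'
import cv2,numpy as np
a=cv2.imread("pics/top0.png")[218:278,273:353]; b=cv2.imread("pics/side0.png")[205:265,265:345]
cv2.imwrite("pics/z1.png",np.hstack([cv2.resize(i,(400,300),interpolation=cv2.INTER_NEAREST) for i in(a,b)]))
E
```

```text
(no output)
```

View pics/z1.png

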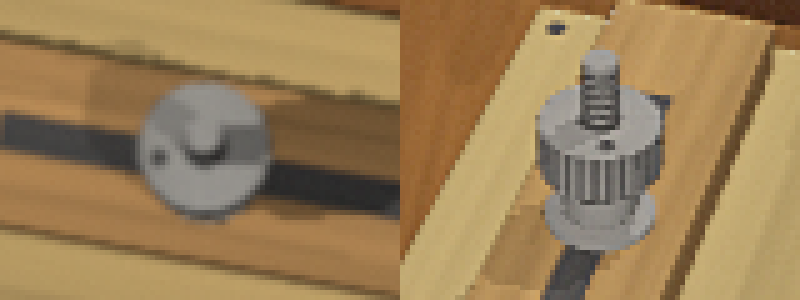

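```bash
cat >h.py <<'E'
from plant import manip
import numpy as np,cv2
def PM(n):
    c=manip.camera_info(n); return np.array(c["intrinsics"])@np.array(c["extrinsics"])[:3]
def onz(n,u,v,z):
    P=PM(n); A=P[:,[0,1]]; b=P[:,2]*z+P[:,3]
    M=np.array([A[0]-u*A[2],A[1]-v*A[2]]); return np.linalg.solve(M,-np.array([b[0]-u*b[2],b[1]-v*b[2]]))
def tri(a,b):
    X=cv2.triangulatePoints(PM("top"),PM("side"),np.float64(a),np.float64(b)).ravel(); return X[:3]/X[3]
E
python3 - <<'E'
from h import *
print("stud side",onz("side",305,216.4,.115),"top",onz("top",313,244,.115))
print("head tri",tri((313.9,247.9),(305.2,229.2)),"side washer bottom edge")
xy=tri((313.9,247.9),(305.2,229.2))[:2]
for z in(.05,.055,.06,.09,.095,.1,.115):
    p=[PM(n)@[*xy,z,1] for n in("side","top")]; print(z,[np.round(q[:2]/q[2],1) for q in p])
E
```

```text
stud side [0.58535678 0.08204455] top [0.58729638 0.0801274 ]
head tri [0.58549015 0.07935499 0.08554488] side washer bottom edge
0.05 [array([305.1, 245. ]), array([314.4, 251.4])]
0.055 [array([305.1, 242.8]), array([314.3, 251. ])]
0.06 [array([305.1, 240.6]), array([314.2, 250.5])]
0.09 [array([305.1, 227.1]), array([313.8, 247.7])]
0.095 [array([305.1, 224.8]), array([313.8, 247.2])]
0.1 [array([305.1, 222.5]), array([313.7, 246.7])]
0.115 [array([305.1, 215.5]), array([313.5, 245.1])]
```

Call:
{"api": "carry_out", "payload": {
  "moves": [
    [1, -0.68, -0.5, 0, 0, 0, 0],
    [1, -0.68, -0.5, 0, 0, 0, 0],
    [1, -0.68, -0.5, 0, 0, 0, 0],
    [1, -0.68, -0.5, 0, 0, 0, 0],
    [1, -0.68, -0.5, 0, 0, 0, 0],
    [1, -0.68, -0.5, 0, 0, 0, 0],
    [1, -0.68, -0.5, 0, 0, 0, 0],
    [1, -0.68, -0.5, 0, 0, 0, 0]
  ]
}}

```text
time: 0.77
tool_pos: [0.3661, 0.3464, 0.2309]
tool_rot: [-0.0, 0.124, 0.992, -0.0]
contact_force: [0.4, 1.2, 0.1]
gripper_width: 1.003
```

```bash
cat >>h.py <<'E'
from scipy.spatial.transform import Rotation as R
def st(goal=None):
    s=manip.state(); q=s["tool_rot"]; r=R.from_quat(np.roll(q,-1))
    print("t",round(s["time"],2),"pos",np.round(s["tool_pos"],4),"yaw y-axis",np.round(np.degrees(np.arctan2(*r.as_matrix()[[1,0],1])),2),"tz",np.round(r.as_matrix()[:,2],4),"j",np.round(s["joint_pos"],3),"F",np.round(s["contact_force"],1),"T",np.round(s["ft_torque"],3),"w",round(s["gripper_width"],3))
    if goal is not None: print("tool shift/0.4",np.round(r.inv().apply(np.array(goal)-s["tool_pos"])/.4,4))
E
python3 -c "
from h import *
st([.586,.0805,.2])"
```

```text
t 0.77 pos [0.3661 0.3464 0.2309] yaw y-axis 75.77 tz [-3.e-04 -2.e-04 -1.e+00] j [ 0.61  -0.242  1.889  0.     1.495 -0.712] F [0.4 1.2 0.1] T [-0.006 -0.054  0.025] w 1.003
tool shift/0.4 [-0.6963 -0.5091  0.0772]
```

Call:
{"api": "carry_out", "payload": {
  "moves": [
    [1, -0.69, -0.505, 0.07, 0, 0, -1],
    [1, -0.69, -0.505, 0.07, 0, 0, -1],
    [1, -0.69, -0.505, 0.07, 0, 0, -1],
    [1, -0.69, -0.505, 0.07, 0, 0, -1],
    [1, -0.69, -0.505, 0.07, 0, 0, -1],
    [1, -0.69, -0.505, 0.07, 0, 0, -1],
    [1, -0.69, -0.505, 0.07, 0, 0, -1],
    [1, -0.69, -0.505, 0.07, 0, 0, -1]
  ]
}}

```text
time: 1.43
tool_pos: [0.5664, 0.104, 0.2049]
tool_rot: [-0.0, -0.125, 0.992, 0.0]
contact_force: [0.6, -0.3, 0.9]
gripper_width: 1.002
```

```bash
python3 -c "
from h import *
st([.586,.0805,.15])"
```

```text
t 1.43 pos [0.5664 0.104  0.2049] yaw y-axis 104.38 tz [-6.e-04  1.e-04 -1.e+00] j [ 0.052 -0.046  1.756  0.     1.432 -1.769] F [ 0.6 -0.3  0.9] T [ 0.043 -0.008 -0.031] w 1.002
tool shift/0.4 [-0.0331 -0.0692  0.1373]
```

Call:
{"api": "carry_out", "payload": {
  "moves": [
    [1, -0.033, -0.069, 0.137, 0, 0, 0],
    [1, -0.033, -0.069, 0.137, 0, 0, 0],
    [1, -0.033, -0.069, 0.137, 0, 0, 0],
    [1, -0.033, -0.069, 0.137, 0, 0, 0],
    [1, -0.033, -0.069, 0.137, 0, 0, 0]
  ]
}}

```text
time: 1.85
tool_pos: [0.5854, 0.0832, 0.1518]
tool_rot: [0.001, -0.126, 0.992, 0.0]
contact_force: [-1.0, 0.3, -0.4]
gripper_width: 1.001
```

```bash
python3 -c "
from h import *
st([.586,.0805,.06])
im=manip.grab_frame('top')[208:288,260:366,::-1];b=manip.grab_frame('side')[185:265,252:358,::-1]
cv2.imwrite('pics/z2.png',np.hstack([cv2.resize(i,(400,300),interpolation=cv2.INTER_NEAREST) for i in(im,b)]))"
```

```text
t 1.85 pos [0.5854 0.0832 0.1518] yaw y-axis 104.43 tz [ 1.e-03  3.e-04 -1.e+00] j [ 0.015  0.034  1.768  0.     1.339 -1.808] F [-1.   0.3 -0.4] T [ 0.026 -0.003 -0.004] w 1.001
tool shift/0.4 [ 0.0005 -0.0068  0.2296]
```

View pics/z2.png

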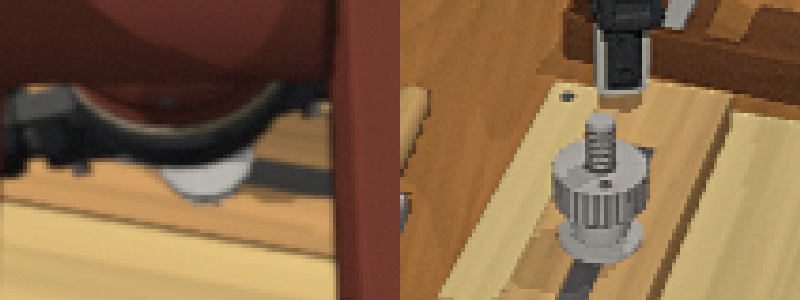

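The side view shows the nut clear, with one fingertip at about full-image (311,210). I'll check by projection which finger it is.

```bash
python3 -c "
from h import *
for q in([.5854,.0832,.152],[.575,.125,.165],[.595,.042,.165]):
    p=PM('side')@[*q,1]; print(p[:2]/p[2])"
```

```text
[304.91295867 198.75007908]
[308.76263834 207.1170272 ]
[301.77969226 178.55625266]
```

Call:
{"api": "carry_out", "payload": {
  "moves": [
    [1, 0, -0.005, 0.08, 0, 0, 0],
    [1, 0, -0.005, 0.15, 0, 0, 0],
    [1, 0, -0.005, 0.2, 0, 0, 0],
    [1, 0, -0.005, 0.228, 0, 0, 0],
    [1, 0, -0.005, 0.228, 0, 0, 0],
    [1, 0, -0.005, 0.228, 0, 0, 0]
  ]
}}

```text
time: 2.45
tool_pos: [0.5863, 0.0811, 0.0607]
tool_rot: [0.001, -0.126, 0.992, -0.0]
contact_force: [-0.0, -0.0, 0.3]
gripper_width: 1.001
```

```bash
python3 -c "
from h import *
st([.586,.0805,.06])
b=manip.grab_frame('side')[175:265,245:365,::-1]
cv2.imwrite('pics/z3.png',cv2.resize(b,(600,450),interpolation=cv2.INTER_NEAREST))"
```

```text
t 2.45 pos [0.5863 0.0811 0.0607] yaw y-axis 104.44 tz [ 0.0013  0.     -1.    ] j [ 0.012  0.139  1.821 -0.     1.18  -1.811] F [-0.  -0.   0.3] T [-0.025 -0.027 -0.016] w 1.001
tool shift/0.4 [ 0.0011 -0.0011  0.0017]
```

View pics/z3.png

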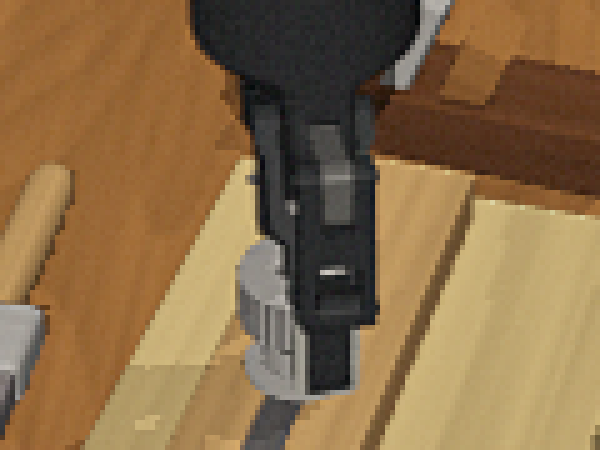

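The fingers straddle the nut head, and the near fingertip is in front of the nut. Closing now.

Call:
{"api": "carry_out", "payload": {
  "moves": [
    [0, 0, 0, 0, 0, 0, 0],
    [0, 0, 0, 0, 0, 0, 0],
    [0, 0, 0, 0, 0, 0, 0],
    [0, 0, 0, 0, 0, 0, 0],
    [0, 0, 0, 0, 0, 0, 0],
    [0, 0, 0, 0, 0, 0, 0],
    [0, 0, 0, 0, 0, 0, 0]
  ]
}}

```text
time: 3.08
tool_pos: [0.5868, 0.0799, 0.0613]
tool_rot: [0.001, -0.125, 0.992, -0.001]
contact_force: [-1.4, -2.6, 6.6]
gripper_width: 0.494
```

```bash
python3 -c "
from h import *
st()"
```

```text
t 3.08 pos [0.5868 0.0799 0.0613] yaw y-axis 104.39 tz [ 0.002 -0.001 -1.   ] j [ 1.000e-02  1.380e-01  1.821e+00 -1.000e-03  1.180e+00 -1.811e+00] F [-1.4 -2.6  6.6] T [-0.297  0.275  0.002] w 0.494
```

Call:
{"api": "carry_out", "payload": {
  "moves": [
    [0, 0, 0, 0.0002, 0, 0, 0.125],
    [0, 0, 0, 0.0004, 0, 0, 0.25],
    [0, 0, 0, 0.0006, 0, 0, 0.375],
    [0, 0, 0, 0.0008, 0, 0, 0.5],
    [0, 0, 0, 0.001, 0, 0, 0.625],
    [0, 0, 0, 0.0012, 0, 0, 0.75],
    [0, 0, 0, 0.0014, 0, 0, 0.875],
    [0, 0, 0, 0.0016, 0, 0, 1]
  ]
}}

```text
time: 3.75
tool_pos: [0.5869, 0.0804, 0.0606]
tool_rot: [0.001, 0.126, 0.992, 0.0]
contact_force: [-0.9, -1.2, 6.4]
gripper_width: 0.497
```

```bash
python3 -c "
from h import *
st()"
```

```text
t 3.75 pos [0.5869 0.0804 0.0606] yaw y-axis 75.57 tz [ 2.2e-03 -2.0e-04 -1.0e+00] j [ 0.011  0.139  1.821 -0.     1.179 -1.308] F [-0.9 -1.2  6.4] T [-0.057  0.205  0.069] w 0.497
```

Call:
{"api": "carry_out", "payload": {
  "moves": [
    [0, 0, 0, 0.0002, 0, 0, 0.125],
    [0, 0, 0, 0.0004, 0, 0, 0.25],
    [0, 0, 0, 0.0006, 0, 0, 0.375],
    [0, 0, 0, 0.0008, 0, 0, 0.5],
    [0, 0, 0, 0.001, 0, 0, 0.625],
    [0, 0, 0, 0.0012, 0, 0, 0.75],
    [0, 0, 0, 0.0014, 0, 0, 0.875],
    [0, 0, 0, 0.0016, 0, 0, 1]
  ]
}}

```text
time: 4.42
tool_pos: [0.5871, 0.0807, 0.06]
tool_rot: [0.001, 0.367, 0.93, 0.001]
contact_force: [0.2, -0.3, 5.5]
gripper_width: 0.498
```

```bash
python3 -c "
from h import *
st()"
```

```text
t 4.42 pos [0.5871 0.0807 0.06  ] yaw y-axis 46.92 tz [ 2.9e-03  5.0e-04 -1.0e+00] j [ 1.100e-02  1.400e-01  1.821e+00  1.000e-03  1.177e+00 -8.080e-01] F [ 0.2 -0.3  5.5] T [0.097 0.097 0.037] w 0.498
```

Call:
{"api": "carry_out", "payload": {
  "moves": [
    [0, 0, 0, 0.0002, 0, 0, 0.125],
    [0, 0, 0, 0.0004, 0, 0, 0.25],
    [0, 0, 0, 0.0006, 0, 0, 0.375],
    [0, 0, 0, 0.0008, 0, 0, 0.5]
  ]
}}

```text
time: 4.75
tool_pos: [0.5873, 0.0809, 0.0597]
tool_rot: [0.001, 0.48, 0.877, 0.001]
contact_force: [0.4, 1.2, 4.2]
gripper_width: 0.495
```

```bash
python3 -c "
from h import *
st()"
```

```text
t 4.75 pos [0.5873 0.0809 0.0597] yaw y-axis 32.6 tz [ 3.4e-03  8.0e-04 -1.0e+00] j [ 1.100e-02  1.410e-01  1.821e+00  1.000e-03  1.176e+00 -5.580e-01] F [0.4 1.2 4.2] T [ 0.183 -0.071  0.085] w 0.495
```

Call:
{"api": "carry_out", "payload": {
  "moves": [
    [0, 0, 0, 0.0002, 0, 0, 0.125],
    [0, 0, 0, 0.0004, 0, 0, 0.25],
    [0, 0, 0, 0.0006, 0, 0, 0.375],
    [0, 0, 0, 0.0008, 0, 0, 0.5]
  ]
}}

```text
time: 5.08
tool_pos: [0.5875, 0.081, 0.0594]
tool_rot: [0.001, 0.586, 0.81, 0.002]
contact_force: [1.1, 0.3, 4.2]
gripper_width: 0.495
```

```bash
python3 -c "
from h import *
st()"
```

```text
t 5.08 pos [0.5875 0.081  0.0594] yaw y-axis 18.28 tz [ 0.004  0.001 -1.   ] j [ 1.100e-02  1.410e-01  1.821e+00  1.000e-03  1.175e+00 -3.080e-01] F [1.1 0.3 4.2] T [ 0.178 -0.22   0.023] w 0.495
```

Call:
{"api": "carry_out", "payload": {
  "moves": [
    [0, 0, 0, 0.0002, 0, 0, 0.125],
    [0, 0, 0, 0.0004, 0, 0, 0.25],
    [0, 0, 0, 0.0006, 0, 0, 0.375],
    [0, 0, 0, 0.0008, 0, 0, 0.5]
  ]
}}

```text
time: 5.42
tool_pos: [0.5877, 0.081, 0.0591]
tool_rot: [0.001, 0.682, 0.731, 0.002]
contact_force: [2.2, 2.0, 4.1]
gripper_width: 0.499
```

```bash
python3 -c "
from h import *
st()"
```

```text
t 5.42 pos [0.5877 0.081  0.0591] yaw y-axis 3.95 tz [ 0.0046  0.001  -1.    ] j [ 1.100e-02  1.420e-01  1.821e+00  1.000e-03  1.174e+00 -5.800e-02] F [2.2 2.  4.1] T [ 0.187 -0.32   0.133] w 0.499
```

Call:
{"api": "carry_out", "payload": {
  "moves": [
    [0, 0, 0, 0.0002, 0, 0, 0.125],
    [0, 0, 0, 0.0004, 0, 0, 0.25],
    [0, 0, 0, 0.0006, 0, 0, 0.375],
    [0, 0, 0, 0.0008, 0, 0, 0.5]
  ]
}}

```text
time: 5.75
tool_pos: [0.588, 0.081, 0.0588]
tool_rot: [0.001, 0.768, 0.64, 0.002]
contact_force: [3.5, 2.0, 2.8]
gripper_width: 0.5
```

```bash
python3 -c "
from h import *
st()"
```

```text
t 5.75 pos [0.588  0.081  0.0588] yaw y-axis -10.37 tz [ 0.0052  0.001  -1.    ] j [1.100e-02 1.420e-01 1.821e+00 1.000e-03 1.173e+00 1.920e-01] F [3.5 2.  2.8] T [ 0.217 -0.419  0.174] w 0.5
```

Call:
{"api": "carry_out", "payload": {
  "moves": [
    [0, 0, 0, 0.0002, 0, 0, 0.125],
    [0, 0, 0, 0.0004, 0, 0, 0.25],
    [0, 0, 0, 0.0006, 0, 0, 0.375],
    [0, 0, 0, 0.0008, 0, 0, 0.5]
  ]
}}

```text
time: 6.08
tool_pos: [0.5886, 0.0817, 0.0588]
tool_rot: [0.001, 0.841, 0.541, 0.004]
contact_force: [7.0, 11.5, 2.0]
gripper_width: 0.501
```

```bash
python3 -c "
from h import *
st()"
```

```text
t 6.08 pos [0.5886 0.0817 0.0588] yaw y-axis -24.46 tz [ 0.0071  0.0019 -1.    ] j [0.012 0.143 1.821 0.002 1.171 0.438] F [ 7.  11.5  2. ] T [ 1.511 -0.988  0.917] w 0.501
```

Torque has risen to 0.92 N m and z has stopped descending, so the nut is at its stop. I'll hold briefly, then unwind in a small step to find where the torque drops off.

Call:
{"api": "carry_out", "payload": {
  "moves": [
    [0, 0, 0, 0, 0, 0, 0],
    [0, 0, 0, 0, 0, 0, 0],
    [0, 0, 0, 0, 0, 0, 0]
  ]
}}

```text
time: 6.33
tool_pos: [0.5887, 0.0821, 0.0588]
tool_rot: [0.001, 0.84, 0.542, 0.004]
contact_force: [4.9, 5.0, 1.2]
gripper_width: 0.493
```

```bash
python3 -c "
from h import *
st()
b=manip.grab_frame('side')[190:265,255:355,::-1]
cv2.imwrite('pics/z4.png',cv2.resize(b,(600,450),interpolation=cv2.INTER_NEAREST))"
```

```text
t 6.33 pos [0.5887 0.0821 0.0588] yaw y-axis -24.38 tz [ 0.0075  0.0026 -1.    ] j [0.012 0.143 1.821 0.003 1.171 0.437] F [4.9 5.  1.2] T [ 0.753 -0.827  0.787] w 0.493
```

View pics/z4.png

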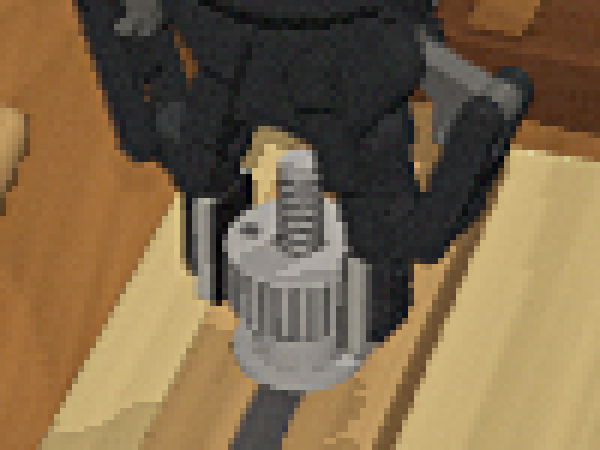

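The pads bear on the head either side and the nut looks seated. The dimple, at crop (252,230), has moved round by about 113°, close to the tool's turn of 129°. Now I'll unwind a little.

Call:
{"api": "carry_out", "payload": {
  "moves": [
    [0, 0, 0, 0, 0, 0, -0.06],
    [0, 0, 0, 0, 0, 0, -0.12],
    [0, 0, 0, 0, 0, 0, -0.12]
  ]
}}

```text
time: 6.63
tool_pos: [0.5886, 0.0822, 0.0588]
tool_rot: [0.001, 0.824, 0.566, 0.004]
contact_force: [3.8, 5.4, 2.6]
gripper_width: 0.497
```

```bash
python3 -c "
from h import *
st()"
```

```text
t 6.63 pos [0.5886 0.0822 0.0588] yaw y-axis -21.04 tz [ 0.0071  0.0034 -1.    ] j [0.012 0.143 1.821 0.004 1.171 0.378] F [3.8 5.4 2.6] T [ 0.781 -0.688  0.068] w 0.497
```

Call:
{"api": "carry_out", "payload": {
  "moves": [
    [0, 0, 0, -0.0002, 0, 0, -0.125],
    [0, 0, 0, -0.0004, 0, 0, -0.25],
    [0, 0, 0, -0.0006, 0, 0, -0.375],
    [0, 0, 0, -0.0008, 0, 0, -0.5],
    [0, 0, 0, -0.001, 0, 0, -0.625],
    [0, 0, 0, -0.0012, 0, 0, -0.75],
    [0, 0, 0, -0.0014, 0, 0, -0.875],
    [0, 0, 0, -0.0016, 0, 0, -1]
  ]
}}

```text
time: 7.3
tool_pos: [0.5875, 0.0823, 0.0594]
tool_rot: [0.0, 0.658, 0.753, 0.003]
contact_force: [0.4, 5.1, 6.1]
gripper_width: 0.498
```

```bash
python3 -c "
from h import *
st()"
```

```text
t 7.3 pos [0.5875 0.0823 0.0594] yaw y-axis 7.71 tz [ 0.0041  0.0037 -1.    ] j [ 0.012  0.141  1.821  0.004  1.175 -0.124] F [0.4 5.1 6.1] T [ 0.837 -0.018 -0.105] w 0.498
```

Call:
{"api": "carry_out", "payload": {
  "moves": [
    [0, 0, 0, -0.0002, 0, 0, -0.125],
    [0, 0, 0, -0.0004, 0, 0, -0.25],
    [0, 0, 0, -0.0006, 0, 0, -0.375],
    [0, 0, 0, -0.0008, 0, 0, -0.5],
    [0, 0, 0, -0.001, 0, 0, -0.625],
    [0, 0, 0, -0.0012, 0, 0, -0.75],
    [0, 0, 0, -0.0014, 0, 0, -0.875],
    [0, 0, 0, -0.0016, 0, 0, -1]
  ]
}}

```text
time: 7.97
tool_pos: [0.5865, 0.0819, 0.0599]
tool_rot: [-0.0, 0.451, 0.892, 0.002]
contact_force: [-3.2, 3.2, 8.0]
gripper_width: 0.495
```

```bash
python3 -c "
from h import *
st()"
```

```text
t 7.97 pos [0.5865 0.0819 0.0599] yaw y-axis 36.37 tz [ 0.0011  0.0028 -1.    ] j [ 0.012  0.14   1.821  0.003  1.179 -0.624] F [-3.2  3.2  8. ] T [ 0.586  0.561 -0.084] w 0.495
```

Call:
{"api": "carry_out", "payload": {
  "moves": [
    [0, 0, 0, -0.0002, 0, 0, -0.125],
    [0, 0, 0, -0.0004, 0, 0, -0.25],
    [0, 0, 0, -0.0006, 0, 0, -0.375],
    [0, 0, 0, -0.0008, 0, 0, -0.5],
    [0, 0, 0, -0.001, 0, 0, -0.625],
    [0, 0, 0, -0.0012, 0, 0, -0.75],
    [0, 0, 0, -0.0014, 0, 0, -0.875],
    [0, 0, 0, -0.0016, 0, 0, -1]
  ]
}}

```text
time: 8.63
tool_pos: [0.5857, 0.0811, 0.0605]
tool_rot: [-0.001, 0.216, 0.976, 0.0]
contact_force: [-6.2, 0.7, 10.2]
gripper_width: 0.496
```

Call:
{"api": "carry_out", "payload": {
  "moves": [
    [0, 0, 0, -0.0002, 0, 0, -0.08],
    [0, 0, 0, -0.0003, 0, 0, -0.16],
    [0, 0, 0, -0.0003, 0, 0, -0.16],
    [0, 0, 0, -0.0003, 0, 0, -0.16],
    [0, 0, 0, -0.0003, 0, 0, -0.16],
    [0, 0, 0, -0.0003, 0, 0, -0.16],
    [0, 0, 0, -0.0003, 0, 0, -0.16],
    [0, 0, 0, -0.0003, 0, 0, -0.16]
  ]
}}

```text
time: 9.3
tool_pos: [0.5857, 0.081, 0.0606]
tool_rot: [-0.001, 0.178, 0.984, 0.0]
contact_force: [-6.4, 0.1, 11.0]
gripper_width: 0.496
```

```bash
python3 -c "
from h import *
st()
b=manip.grab_frame('side')[190:265,255:355,::-1]
cv2.imwrite('pics/z5.png',cv2.resize(b,(600,450),interpolation=cv2.INTER_NEAREST))"
```

```text
t 9.3 pos [0.5857 0.081  0.0606] yaw y-axis 69.46 tz [-1.2e-03  8.0e-04 -1.0e+00] j [ 1.100e-02  1.390e-01  1.822e+00  1.000e-03  1.182e+00 -1.201e+00] F [-6.4  0.1 11. ] T [0.104 0.958 0.039] w 0.496
```

View pics/z5.png

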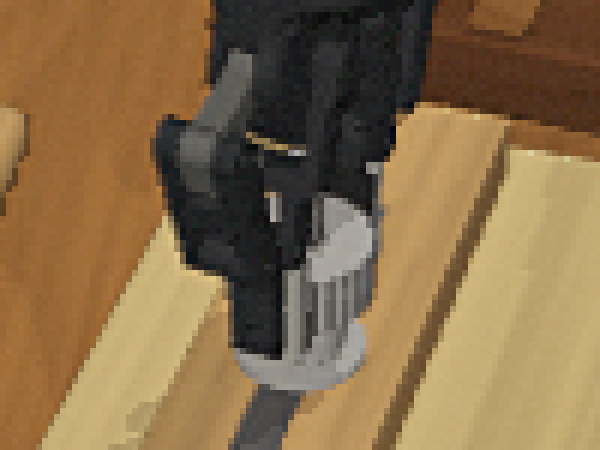

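The finger covers the side of the head facing the camera, where the dimple should now be, so this view agrees with a quarter turn but doesn't prove it. The tool has turned 90° from the point where the torque released, and the grip is steady. Handing in.

```bash
python3 -c "
from h import *
manip.job_done(); st()"
```

```text
the job is handed in; nothing more can be done
the job is handed in; nothing more can be done
```

I screwed the nut down until it hit its stop, backed it off about a quarter turn, and handed the job in at about 9.3 s with the fingers still gripping it. No verdict is reported.

- **Bottoming out:** the torque rose from about 0.1 to 0.9 N m, more than the 0.5 N m you called plenty. The tool had turned about 129° clockwise by then and its descent stopped. I held it there for about 0.25 s.
- **Backing off:** I eased the tool back 3.3°, and the torque fell to 0.07 N m. I took yaw -20.4° as the point where the nut starts to loosen and turned on to 69.5°, about 90° of nut turn. The drag on the way was about 0.1 N m.
- **Last checks:** the tool had risen 1.8 mm, against 2 mm for a quarter turn. The gripper opening read 0.496 (about 42 mm, on the 44 mm head), the residual torque was 0.04 N m, and the upward force was 11 N.

Two things are less certain:
- **Slip at the stop:** the dimple turned only about 113° against the tool's 129°. The fingers probably slipped roughly 10° there, which is why I measured the back-off from the torque release.
- **Final setting:** I could not confirm it from the dimple, because a finger hides it in the last picture.

I did not check the offcut, plane and brush in a final picture. The tool stayed clear of them, and I felt no contact on the way.

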